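# Raise a sunk sample tube with the warming block's lever and move it to the beaker

### The arm

A 6-joint arm with a two-finger parallel gripper is mounted at the origin on a cart in front of the work surface, level with it; the furniture and walls round the work are solid. World frame = base frame: x ahead of the robot, y to its left, z up, the work surface at z = 0. Lengths are in m, angles in degrees, forces in N, time in s.
With the tool pointing down it reaches from about 0.375 to 0.9 m from the base axis. Payload 3.1 kg.
Tool frame: the origin (TCP) lies at the very end of the fingers, on their centre line; the grasp point (between the pads) lies 19 mm behind it; z points along the fingers, y is the direction in which the jaws open and shut (so a half turn about z gives the same grasp; the last joint's range is limited). The gripper opens to 87 mm and grips with 3 to 60 N. Pads are 19 mm wide; open, the fingers measure 117 mm over their backs; the gripper's body (75 mm by 190 mm) begins 51 mm behind the grasp point.
Start: joints at [62.882, 30.224, 82.088, -0, 67.689, -10.227], TCP at [0.182, 0.598, 0.188] pointing down, gripper open.
Joint ranges: [-176.69, 176.69], [-43.24, 126.21], [12.49, 139.97], [-82, 262], [0, 151.66], [-163.58, 163.58]. Speed limits (degrees/s): [159.86, 159.86, 180, 180, 180, 180].

### API

Orientations are given as [roll, pitch, yaw] about the fixed x, y, z axes, in that order (R = Rz(yaw) Ry(pitch) Rx(roll)).
In Python, from rig import status, cams, arm gives the robot as it stands.
- The arm moves only by the tool arm_command, never from a script. Its argument "steps" is a list of rows, each a list of 7 numbers: the shift along the world's x, y, z as a fraction of full scale, then the turn, a rotation vector about the world's x, y, z as a fraction of full scale, then the closure, from 0 (fully open) to 1 (shut). A call has 1 to 10 rows; each row is the pose to reach, as a shift and turn from the pose commanded when the call began; what a row does not reach only later rows make up. Full scale, the value 1, is 0.5 m for a shift and 90 degrees for a turn. A row lasts 1/10 s, in which the tool goes at most 50 mm and 8.59 degrees, less where a joint would pass 70% of its speed; a pose out of reach is approached as far as the arm can. A call with a number of a shift or a turn outside -1 to 1 is refused whole. A call with a gripper value outside its range is refused whole. The fingers move at their own pace and stop on an object; "force" is the grip in N (left out, the last holds). Time passes only in rows, so rows that repeat a pose let the fingers close. It gives the time, the measured TCP pose, the force and the opening at its end, in the units of the state.
- status.sense(): the state, without advancing time (a new reading comes with each control period).
- cams.capture(name): name is "side" or "top" or "wrist"; returns a dict with "img" (400x640x3 uint8, red, green, blue), "mtx" (3x3 intrinsics, pixels), "distortion" ([k1, k2, p1, p2, k3] as OpenCV has them; the pictures are not rectified), "R" (3x3) and "t" (3): a world point X has camera coordinates R X + t. Camera axes: x right, y down, z forward; pixel columns grow to the right and rows downward; lengths in m; the calibration is good to about 2 mm. A picture is of the moment at which its call begins. There is no depth.
- arm.hand_in(): hands the job in, once; it reports no verdict.
The state is a dict: "time_s": time; "joint_positions": joint angles; "dq": joint speeds; "effort": joint torques, N m; "position": TCP position; "eef_rot": TCP orientation; "contact_force": force on the tool from outside, world axes, zero at the start; "wrist_torque": the same for the moment, N m; "opening": opening from 0.0 (shut) to 1.0 (fully open).
Only numpy, scipy, OpenCV 4.12 (cv2) and the standard library are available. Lean on these libraries where they do the work, as an engineer would, in place of code of your own. Each camera call takes 0.05 s, during which the arm holds its last target.

### The job

A capped sample tube is sunk in the narrow well of one of the two metal warming blocks. Press that block's lever all the way down so that the tube rises, then take the tube out by its cap, lower it into the empty low glass beaker near the blocks cap end up, and let it go. Leave the bottle in the other block where it is, and keep the beaker standing where it is.

Things in the scene. Friction and masses are not known exactly. Their poses are not given: they have to be found in the camera images.
- tube_mid (a point): Half-way up the capped tube (90 mm long, 13 mm thick, 12-17 g), z to the cap. Cap: cylinder, 16 mm wide, top 16 mm. It starts upright in a fixed aluminium block (60x60 mm, 100 mm high; bore mid-top, 15.5 mm, mouth 20 mm), cap top 2 mm below block top: too deep to grip. Lever down: it stands 34 mm higher, cap fully clear, lean up to 4 deg, and stays up; then pull it straight up 50 mm or more.
- tube_block_pad (a point): Middle of the top face of the black pad (26x30 mm) ending the lever of the tube's block. The lever points away from the well, 92 mm from pad to well seen from above. At rest it slopes up and this point is 114 mm above the table; pressed down to its hard stop it is 75 mm up, under 8 mm away sideways. Takes about 4 N; stays where left. The other block has a like lever.
- glass_beaker: Clear open low-form beaker standing loose in front of the blocks, 55 mm in outer diameter (58 mm at the rim), 49 mm clear inside, 50 mm high, 150 g. Origin at the centre of its underside, z up; the inner floor is 5 mm above it. The tube is longer than the beaker is high, so the cap stays above the rim; the tube may lean on the rim.
- bottle_mid (a point): Centre (half-way up) of the small white dropper bottle, 25 mm in diameter and 52 mm high, standing sunk in the 29 mm wide well of the other block, tip 2 mm below that block's top. It is to stay there.
Not all that is in view belongs to the job. What is shaped like the glass_beaker but green is not meant.

How it is judged:
By the outcome, as a careful person would: the job done as asked, in the order asked, and still so for the second after the job is handed in, with the robot touching nothing.
It also fails if it takes over 53 s, if anything falls off the work surface, if the arm or the gripper's body presses on something with over 40 N, if the wrist force passes 120 N, or if a joint passes its speed limit or range.

## Working session

There is one attempt and no reset: what is moved stays moved. The work goes in short steps, Python scripts to look and compute and a tool call to move; the robot and the scene stay as the last step left them, time stands still between calls to the robot, and variables do not carry over. Pictures are saved under pics/ and viewed, and the job is handed in when it is done.

Besides the shell and the picture viewer there is one more tool, called by a JSON object that holds its "name" and its "arguments", one argument or row to a line. arm_command: Moves the arm, as the interface text tells. Its arguments: {"type":"object","properties":{"steps":{"type":"array","items":{"type":"array","items":{"type":"number","minimum":-1,"maximum":1}}},"force":{"type":"number"}},"required":["steps"]}

```bash
mkdir -p pics; ls; python3 - <<'E'
from rig import status,cams
import cv2,pickle
d={}
for n in ["side","top","wrist"]:
    c=cams.capture(n); d[n]=c
    cv2.imwrite(f"pics/{n}0.png",c["img"][:,:,::-1])
pickle.dump(d,open("c0.pkl","wb"))
print(status.sense())
E
```

```text
pics
{'time_s': 0.15, 'joint_positions': array([ 6.28828853e+01,  3.02662828e+01,  8.21394297e+01, -3.06597111e-03,
        6.76906555e+01, -1.02250106e+01]), 'dq': array([-0.055008  , -0.21837031, -0.16951959,  0.0288526 , -0.04015497,
       -0.09471926]), 'effort': array([ 2.87564592e-05, -4.40433204e+01, -1.76842189e+01,  6.33134460e-02,
        5.52846410e-02, -9.79030642e-05]), 'position': array([0.18128059, 0.5974777 , 0.18720182]), 'eef_rot': array([-1.79904659e+02, -1.43172064e-02,  1.63109050e+02]), 'contact_force': array([0.30490006, 0.57697092, 0.08064047]), 'wrist_torque': array([ 0.02021824,  0.0074417 , -0.01105191]), 'opening': 1.0004848277718312}
```

View pics/side0.png

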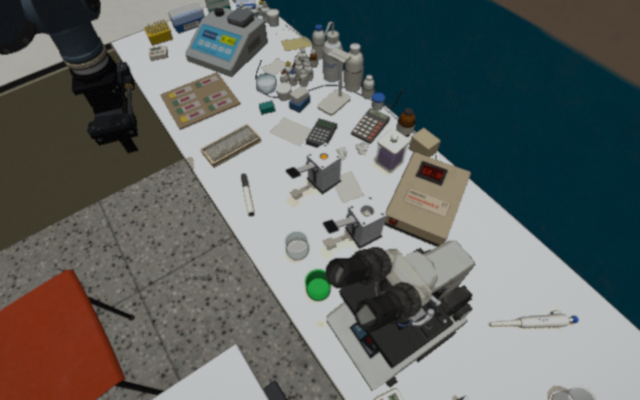

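View pics/top0.png

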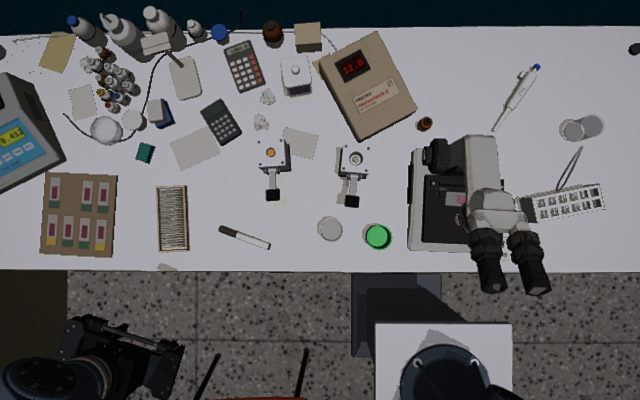

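View pics/wrist0.png

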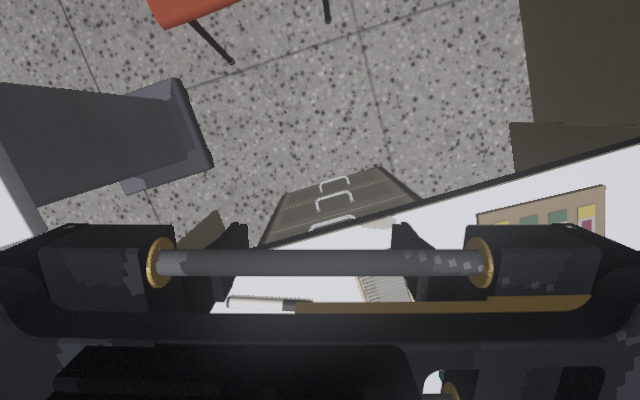

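```bash
python3 - <<'E'
import cv2,pickle
d=pickle.load(open("c0.pkl","rb"))
t=d["top"]["img"][:,:,::-1]; s=d["side"]["img"][:,:,::-1]
cv2.imwrite("pics/topc.png",cv2.resize(t[130:255,245:405],None,fx=5,fy=5,interpolation=cv2.INTER_CUBIC)[:600])
cv2.imwrite("pics/sidec.png",cv2.resize(s[140:260,270:400],None,fx=5,fy=5,interpolation=cv2.INTER_CUBIC))
E
```

```text
(no output)
```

View pics/topc.png

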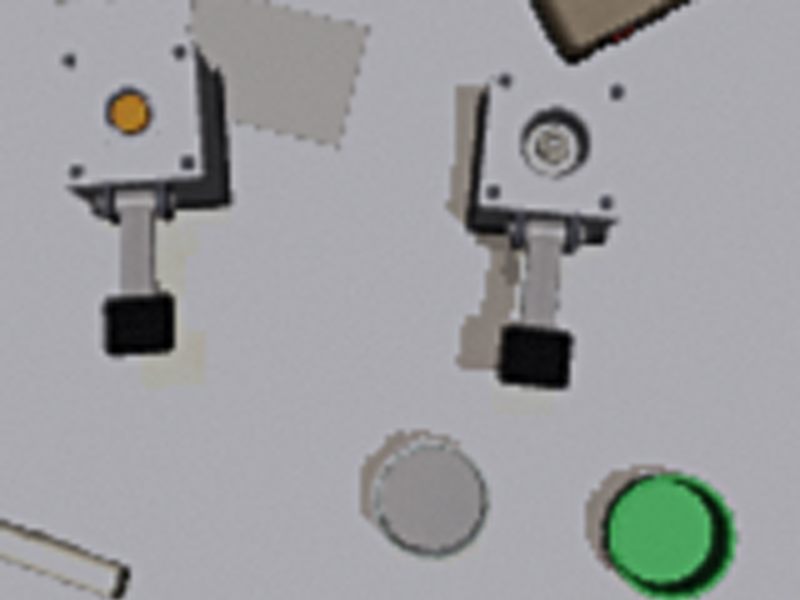

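View pics/sidec.png

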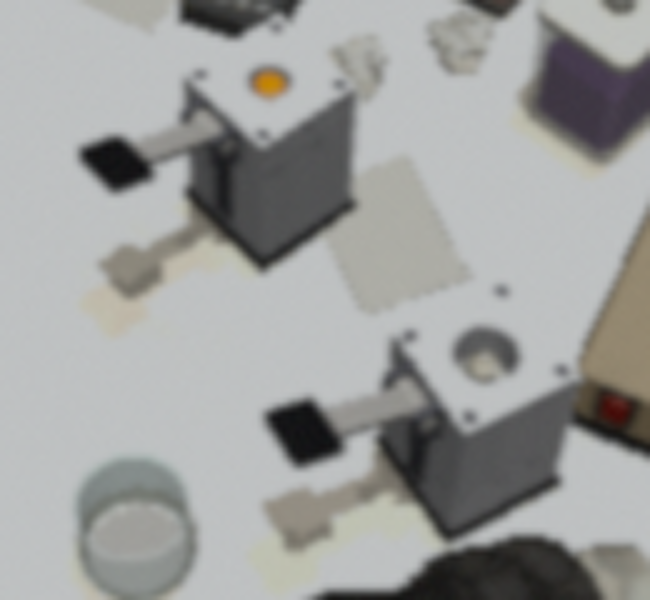

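```bash
cat > h.py <<'E'
import numpy as np,cv2,pickle
def ray(c,uv):
    n=cv2.undistortPoints(np.array([[uv]],float),c["mtx"],np.array(c["distortion"]))[0,0]
    R=np.array(c["R"]);t=np.array(c["t"]); return -R.T@t, R.T@np.array([*n,1])
def atz(c,uv,z):
    o,d=ray(c,uv); return o+d*(z-o[2])/d[2]
def proj(c,X):
    return cv2.projectPoints(np.array([X],float),cv2.Rodrigues(np.array(c["R"]))[0],np.array(c["t"],float),c["mtx"],np.array(c["distortion"]))[0][0,0]
E
python3 - <<'E'
from h import *
d=pickle.load(open("c0.pkl","rb"))
def tp(x,y):return ((x+.5)/5-.5+245,(y+.5)/5-.5+130)
def sp(x,y):return ((x+.5)/5-.5+270,(y+.5)/5-.5+140)
for n,a,b,z in [("cap",(129,112),(270,83),.098),("pad",(139,323),(116,163),.114),("beakrim",(431,497),(132,495),.05),("bottle",(552,147),(487,365),.09),("pad2",(535,356),(304,433),.114)]:
    print(n,atz(d["top"],tp(*a),z).round(4),atz(d["side"],sp(*b),z).round(4))
for n in d: 
  R=np.array(d[n]["R"]);print(n,(-R.T@np.array(d[n]["t"])).round(3))
E
```

```text
cap [0.5394 0.3931 0.098 ] [0.5408 0.3935 0.098 ]
pad [0.448  0.3862 0.114 ] [0.4474 0.3849 0.114 ]
beakrim [0.3725 0.2636 0.05  ] [0.3741 0.267  0.05  ]
bottle [0.5245 0.2115 0.09  ] [0.528  0.2104 0.09  ]
pad2 [0.4339 0.2205 0.114 ] [0.4335 0.2187 0.114 ]
side [ 0.193 -0.098  0.808]
top [0.411 0.267 0.947]
wrist [0.112 0.618 0.384]
```

{"name": "arm_command", "arguments": {
  "steps": [
    [0.532,-0.424,0,0,0,0.238,1],
    [0.532,-0.424,0,0,0,0.238,1],
    [0.532,-0.424,0,0,0,0.238,1],
    [0.532,-0.424,0,0,0,0.238,1],
    [0.532,-0.424,0,0,0,0.238,1],
    [0.532,-0.424,0,0,0,0.238,1],
    [0.532,-0.424,0,0,0,0.238,1],
    [0.532,-0.424,0,0,0,0.238,1],
    [0.532,-0.424,-0.06,0,0,0.238,1],
    [0.532,-0.424,-0.1,0,0,0.238,1]
  ],
  "force": 20
}}

```text
time_s: 1.15
position: [0.447, 0.3857, 0.1369]
eef_rot: [-180.0, -0.1, -175.5]
contact_force: [-1.2, 0.7, 0.1]
opening: 0.173
```

```bash
cat > look.py <<'E'
import sys,pickle
from h import *
from rig import status,cams
tag=sys.argv[1]; d={}
def go(n,box,f):
    c=cams.capture(n); d[n]=c; x0,y0,x1,y1=box
    cv2.imwrite(f"pics/{n}_{tag}.png",cv2.resize(c["img"][y0:y1,x0:x1,::-1],None,fx=f,fy=f,interpolation=cv2.INTER_CUBIC))
go("side",(265,125,405,265),4); go("top",(225,110,405,260),4)
pickle.dump(d,open(f"c_{tag}.pkl","wb"))
s=status.sense()
for k in ["time_s","position","eef_rot","contact_force","opening"]: print(k,np.round(s[k],4))
E
python3 look.py a
```

```text
time_s 1.25
position [0.4446 0.3848 0.1349]
eef_rot [-179.8246   -0.4061 -175.4733]
contact_force [ 0.3296 -0.9974  0.3287]
opening 0.0798
```

View pics/side_a.png

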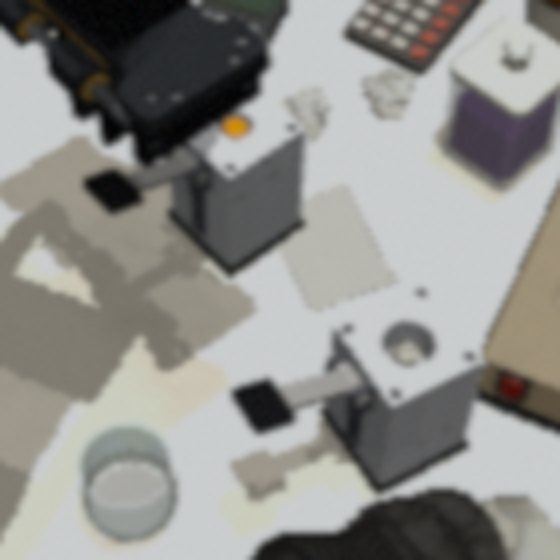

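View pics/top_a.png

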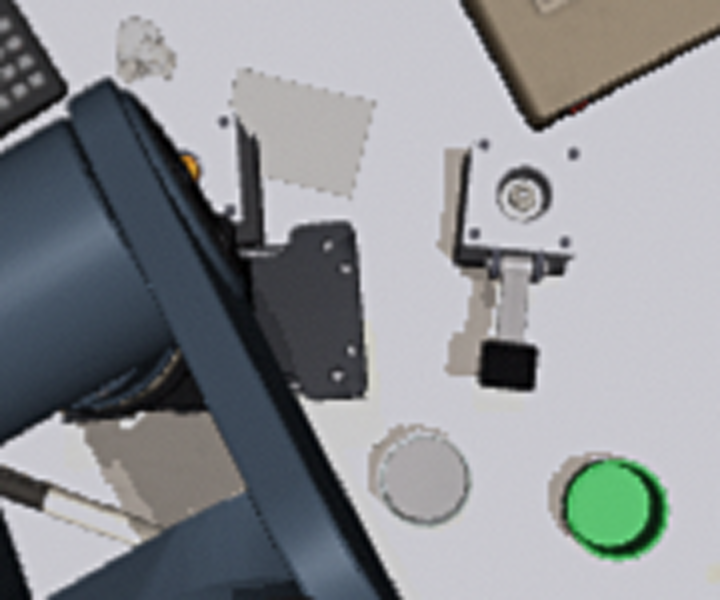

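{"name": "arm_command", "arguments": {
  "steps": [
    [0,0,-0.02,0,0,0,1],
    [0,0,-0.035,0,0,0,1],
    [0,0,-0.05,0,0,0,1],
    [0,0,-0.06,0,0,0,1],
    [0,0,-0.07,0,0,0,1],
    [0,0,-0.08,0,0,0,1],
    [0,0,-0.09,0,0,0,1],
    [0,0,-0.1,0,0,0,1],
    [0,0,-0.11,0,0,0,1],
    [0,0,-0.116,0,0,0,1]
  ]
}}

```text
time_s: 2.25
position: [0.447, 0.386, 0.0797]
eef_rot: [-180.0, -0.1, -175.5]
contact_force: [-1.5, -0.5, 4.4]
opening: 0.007
```

Contact about 4 N, as expected. Continue to the stop.

{"name": "arm_command", "arguments": {
  "steps": [
    [0,0,-0.004,0,0,0,1],
    [0,0,-0.008,0,0,0,1],
    [0,0,-0.011,0,0,0,1],
    [0,0,-0.013,0,0,0,1],
    [0,0,-0.013,0,0,0,1]
  ]
}}

```text
time_s: 2.75
position: [0.4474, 0.386, 0.0734]
eef_rot: [-180.0, -0.0, -175.5]
contact_force: [-0.7, 0.1, 2.5]
opening: 0.005
```

{"name": "arm_command", "arguments": {
  "steps": [
    [0,0,-0.003,0,0,0,1],
    [0,0,-0.006,0,0,0,1],
    [0,0,-0.006,0,0,0,1]
  ]
}}

```text
time_s: 3.05
position: [0.4474, 0.386, 0.0702]
eef_rot: [180.0, -0.0, -175.5]
contact_force: [-1.7, -0.3, 2.7]
opening: 0.009
```

```bash
python3 look.py b
```

```text
time_s 3.15
position [0.4478 0.386  0.0702]
eef_rot [-1.799989e+02  3.130000e-02 -1.754646e+02]
contact_force [-0.8589  0.428   1.4105]
opening 0.0056
```

View pics/side_b.png

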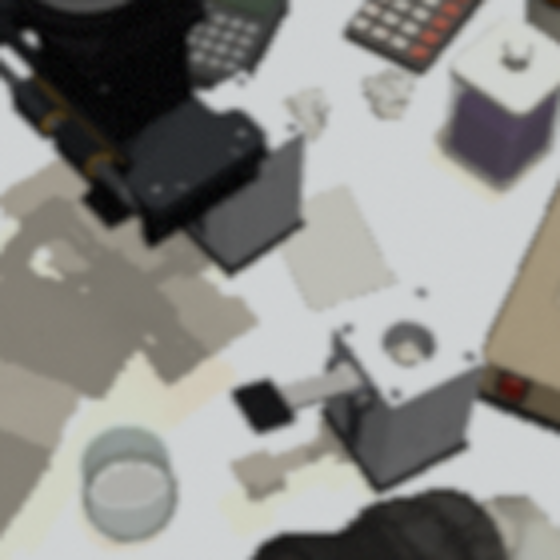

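{"name": "arm_command", "arguments": {
  "steps": [
    [0,0,-0.003,0,0,0,1],
    [0,0,-0.006,0,0,0,1],
    [0,0,-0.006,0,0,0,1]
  ]
}}

```text
time_s: 3.45
position: [0.4474, 0.386, 0.0672]
eef_rot: [-180.0, -0.0, -175.5]
contact_force: [-0.5, -1.0, 2.6]
opening: 0.005
```

{"name": "arm_command", "arguments": {
  "steps": [
    [0,0,-0.003,0,0,0,1],
    [0,0,-0.006,0,0,0,1],
    [0,0,-0.006,0,0,0,1]
  ]
}}

```text
time_s: 3.75
position: [0.4473, 0.386, 0.0641]
eef_rot: [-180.0, -0.0, -175.5]
contact_force: [-1.3, -0.2, 1.3]
opening: 0.003
```

{"name": "arm_command", "arguments": {
  "steps": [
    [0,0,0.05,0,0,0,1],
    [0,0,0.15,0,0,0,1],
    [0,0,0.25,0,0,0,1],
    [-0.1,0.1,0.3,0,0,0,1],
    [-0.2,0.2,0.3,0,0,0,1],
    [-0.3,0.3,0.3,0,0,0,1],
    [-0.3,0.3,0.3,0,0,0,1],
    [-0.3,0.3,0.3,0,0,0,1],
    [-0.3,0.3,0.3,0,0,0,1]
  ]
}}

```text
time_s: 4.65
position: [0.2963, 0.5376, 0.2142]
eef_rot: [180.0, 0.1, -175.2]
contact_force: [0.7, -0.4, -0.3]
opening: 0.007
```

```bash
python3 look.py c
```

```text
time_s 4.75
position [0.2985 0.5355 0.214 ]
eef_rot [-1.799416e+02  5.980000e-02 -1.754518e+02]
contact_force [ 0.3475 -0.2838  0.0995]
opening 0.0022
```

View pics/side_c.png

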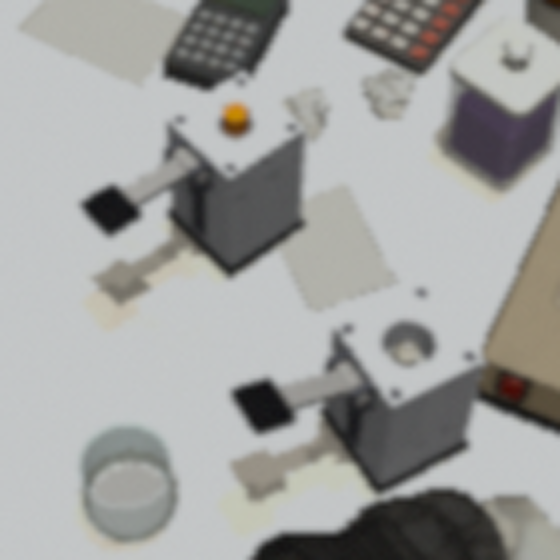

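View pics/top_c.png

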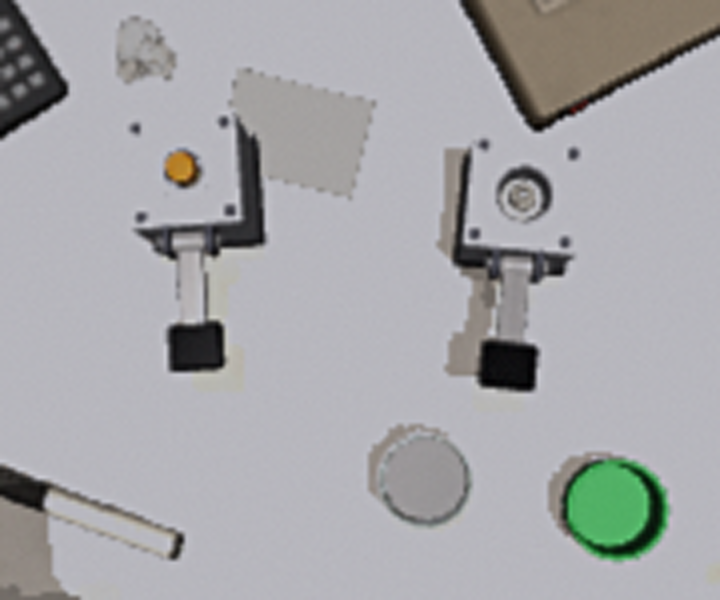

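```bash
cat >> h.py <<'E'
def tri(c1,u1,c2,u2):
    o1,d1=ray(c1,u1);o2,d2=ray(c2,u2)
    A=np.stack([d1,-d2],1);s=np.linalg.lstsq(A,o2-o1,rcond=None)[0]
    p,q=o1+s[0]*d1,o2+s[1]*d2
    return ((p+q)/2).round(4),np.linalg.norm(p-q).round(4)
def tp(x,y):return ((x+.5)/4-.5+225,(y+.5)/4-.5+110)
def sp(x,y):return ((x+.5)/4-.5+265,(y+.5)/4-.5+125)
E
python3 - <<'E'
from h import *
d=pickle.load(open("c_c.pkl","rb"))
print(tri(d["top"],tp(196,346),d["side"],sp(111,210)))
print(tri(d["top"],tp(508,363),d["side"],sp(262,405)))
print(tri(d["top"],tp(182,167),d["side"],sp(236,114)))
E
```

```text
(array([0.445 , 0.3859, 0.096 ]), np.float64(0.0008))
(array([0.4346, 0.2205, 0.1118]), np.float64(0.0007))
(array([0.5389, 0.3913, 0.1126]), np.float64(0.0009))
```

```bash
python3 - <<'E'
from h import *
for k,T in (("a",(.4446,.3848,.135)),("b",(.4478,.386,.0702))):
    c=pickle.load(open(f"c_{k}.pkl","rb"))["side"]
    for z in (0,.04,.07,.1):
        for X in ((T[0],T[1],T[2]+z),):
            u=proj(c,X); print(k,z,(u-[265,125])*4+1.5)
    im=c["img"][130:210,265:345,::-1]
    cv2.imwrite(f"pics/z{k}.png",cv2.convertScaleAbs(cv2.resize(im,None,fx=7,fy=7,interpolation=cv2.INTER_CUBIC),alpha=2.5,beta=20))
E
```

```text
a 0 [105.89053828 169.79699504]
a 0.04 [100.39279869 123.6499036 ]
a 0.07 [95.98208033 86.56993952]
a 0.1 [91.30077659 47.15906418]
b 0 [117.35257853 233.68084055]
b 0.04 [112.61176421 192.78245556]
b 0.07 [108.82235766 160.04786684]
b 0.1 [104.81387372 125.37808735]
```

View pics/za.png

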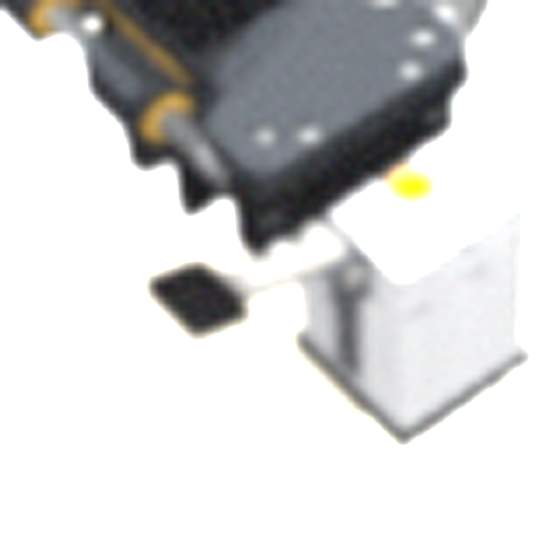

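View pics/zb.png

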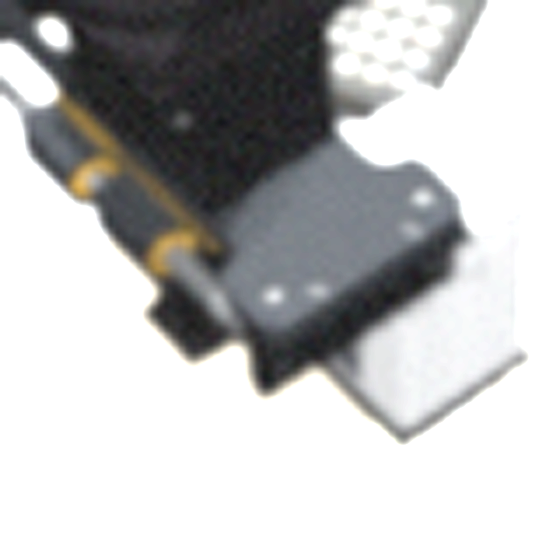

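```bash
python3 - <<'E'
from h import *
d=pickle.load(open("c_c.pkl","rb"))
c=d["side"];T=np.array([.2985,.5355,.214])
im=c["img"].copy()[:,:,::-1]
im=cv2.convertScaleAbs(im,alpha=2.5,beta=30)
u0=proj(c,T).astype(int)
print(u0)
x0=max(u0[0]-90,0);y0=max(u0[1]-80,0)
cr=cv2.resize(im[y0:y0+120,x0:x0+160],None,fx=5,fy=5,interpolation=cv2.INTER_CUBIC)
for z in (0,.019,.07):
    u=(proj(c,T+[0,0,z])-[x0,y0])*5
    cv2.circle(cr,tuple(int(v) for v in u),4,(0,0,255),-1)
cv2.imwrite("pics/grip.png",cr)
E
```

```text
[194 131]
```

View pics/grip.png

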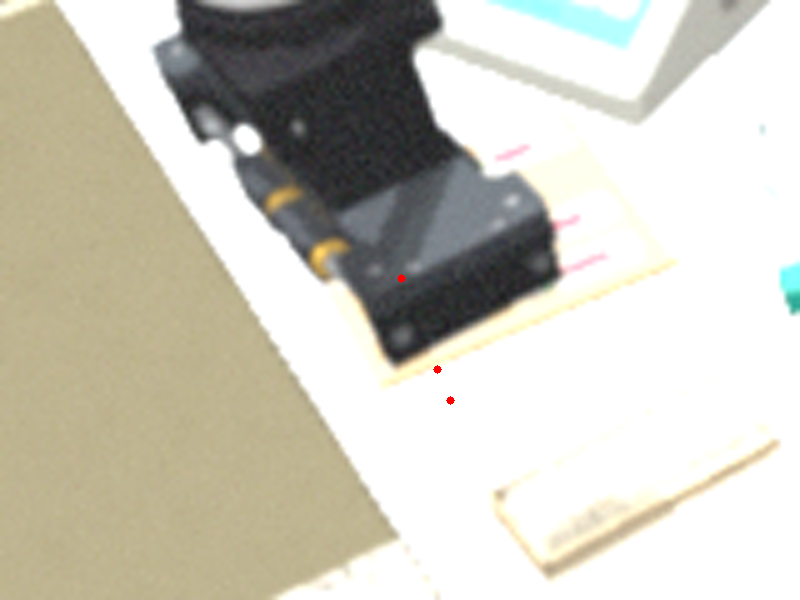

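```bash
python3 - <<'E'
from h import *
from rig import cams,status
s=status.sense();print(s["position"],s["eef_rot"],s["joint_positions"])
T=s["position"]
for n in ("side","top","wrist"):
    c=cams.capture(n)
    im=cv2.convertScaleAbs(c["img"][:,:,::-1].copy(),alpha=2.2,beta=30)
    th=np.radians(4.5);R=np.array([[np.cos(th),-np.sin(th)],[np.sin(th),np.cos(th)]])
    P=lambda x,y,z: proj(c,[*(T[:2]+R@[x,y]),T[2]+z])
    u0=proj(c,T).astype(int); x0=max(u0[0]-80,0);y0=max(u0[1]-75,0)
    f=5;w=160;h=120
    if n=="wrist": x0=y0=0;f=1;w=640;h=400
    cr=cv2.resize(im[y0:y0+h,x0:x0+w],None,fx=f,fy=f,interpolation=cv2.INTER_CUBIC)
    for z,col in ((.07,(0,255,0)),):
        pts=np.array([(P(x,y,z)-[x0,y0])*f for x,y in ((.0375,.095),(.0375,-.095),(-.0375,-.095),(-.0375,.095))]).astype(int)
        cv2.polylines(cr,[pts],True,col,1)
    for z in (0,.019,.07):
        cv2.circle(cr,tuple(int(v) for v in (P(0,0,z)-[x0,y0])*f),3,(0,0,255),-1)
    print(n,x0,y0)
    cv2.imwrite(f"pics/g_{n}.png",cr)
E
```

```text
[0.29851863 0.53546862 0.21402416] [-1.79941565e+02  5.97749531e-02 -1.75451792e+02] [ 50.476413    27.72387437  82.17580797  -0.08889947  70.10074653
 -44.04150531]
side 114 56
top 104 197
wrist 0 0
```

View pics/g_side.png

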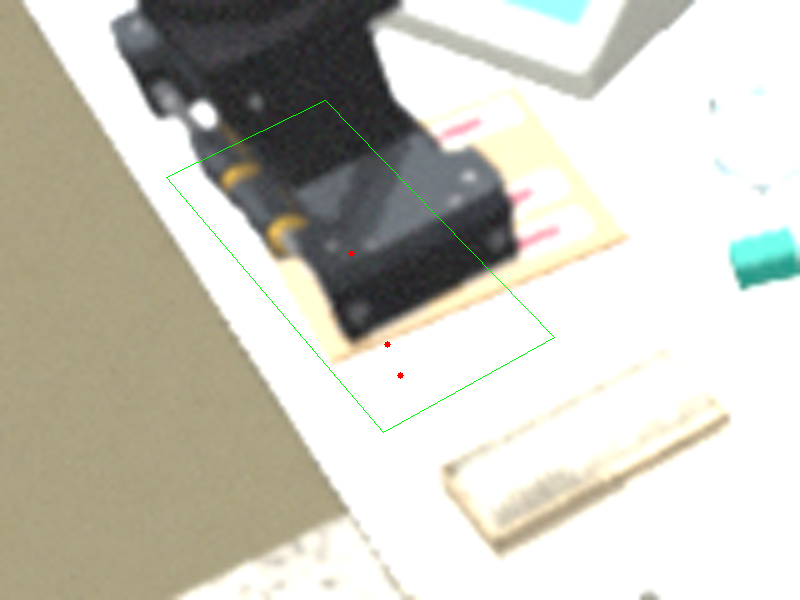

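View pics/g_top.png

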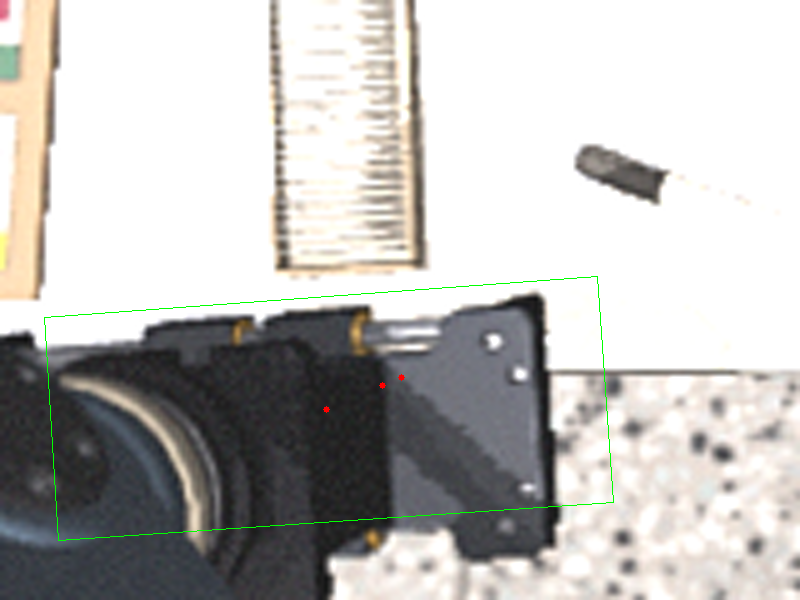

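View pics/g_wrist.png

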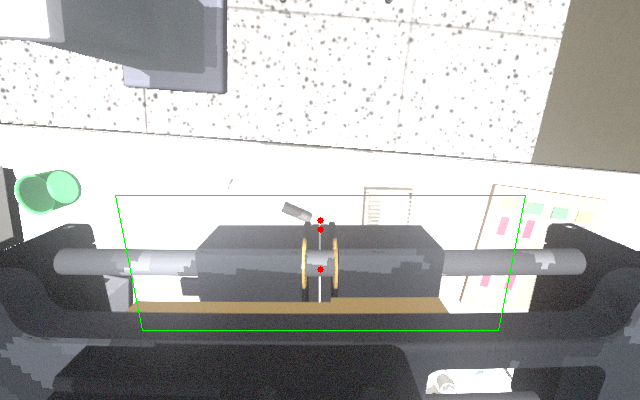

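```bash
python3 - <<'E'
from h import *
from rig import cams,status
t=cams.capture("top");w=cams.capture("wrist")
for name,u,z in (("rackL",(104+278/5,197+270/5),.01),("rackR",(104+425/5,197+265/5),.01),("penblack left",(104+580/5,197+160/5),.008),("penmid",(104+662/5,197+188/5),.008),("green",(377,237),.0),("beaker",(330,229),0)):
    X=atz(t,u,z); print(name,X.round(3),proj(w,X).round(0), proj(w,X-[0,0,.03]).round(0))
print("campos",-w["R"].T@w["t"], w["R"][2])
cv2.imwrite("pics/w1.png",cv2.resize(cv2.convertScaleAbs(w["img"][100:320,:,::-1],alpha=1.5,beta=20),None,fx=1.25,fy=1.25))
E
```

```text
rackL [0.318 0.67  0.01 ] [412. 191.] [406. 186.]
rackR [0.321 0.599 0.01 ] [363. 189.] [360. 184.]
penblack left [0.37  0.526 0.008] [310. 217.] [310. 211.]
penmid [0.357 0.487 0.008] [284. 207.] [286. 201.]
green [0.352 0.155 0.   ] [ 64. 185.] [ 80. 181.]
beaker [0.37  0.265 0.   ] [138. 203.] [149. 197.]
campos [0.22688273 0.52953437 0.41093727] [ 0.26070485  0.01920133 -0.96522758]
```

View pics/w1.png

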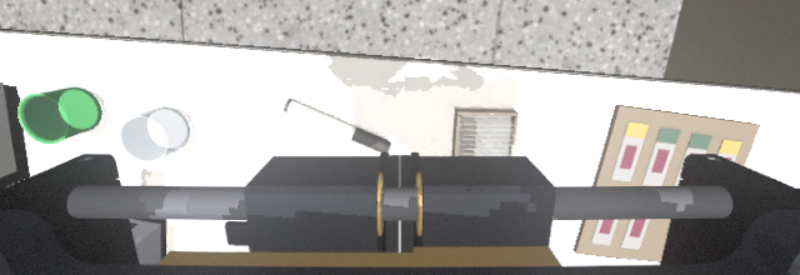

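{"name": "arm_command", "arguments": {
  "steps": [
    [0,0,0.1,0,0,-1,0.5],
    [0,0,0.1,0,0,-1,0.5],
    [0,0,0.1,0,0,-1,0.5],
    [0,0,0.1,0,0,-1,0.5],
    [0,0,0.1,0,0,-1,0.5],
    [0,0,0.1,0,0,-1,0.5],
    [0,0,0.1,0,0,-1,0.5],
    [0,0,0.1,0,0,-1,0.5]
  ]
}}

```text
time_s: 5.8
position: [0.2985, 0.5353, 0.2644]
eef_rot: [180.0, 0.0, 115.3]
contact_force: [0.2, 0.1, 0.1]
opening: 0.491
```

```bash
cat > grip.py <<'E'
import sys
from h import *
from rig import cams,status
s=status.sense();T=s["position"];print(s["position"],s["eef_rot"],s["opening"],s["time_s"])
c=cams.capture("side")
im=cv2.convertScaleAbs(c["img"][:,:,::-1].copy(),alpha=2.2,beta=30)
u0=proj(c,T).astype(int); x0=max(u0[0]-80,0);y0=max(u0[1]-75,0);f=5
cr=cv2.resize(im[y0:y0+120,x0:x0+160],None,fx=f,fy=f,interpolation=cv2.INTER_CUBIC)
from scipy.spatial.transform import Rotation as Ro
R=Ro.from_euler("xyz",s["eef_rot"],degrees=True).as_matrix()
for z in (0,.019,.035,.07): cv2.circle(cr,tuple(int(v) for v in (proj(c,T-R[:,2]*z)-[x0,y0])*f),3,(0,0,255),-1)
cv2.imwrite(f"pics/gs_{sys.argv[1]}.png",cr)
E
python3 grip.py 1
```

```text
[0.29850525 0.53531265 0.26441755] [1.79998237e+02 1.13437127e-02 1.15324767e+02] 0.49145809410171404 5.8
```

View pics/gs_1.png

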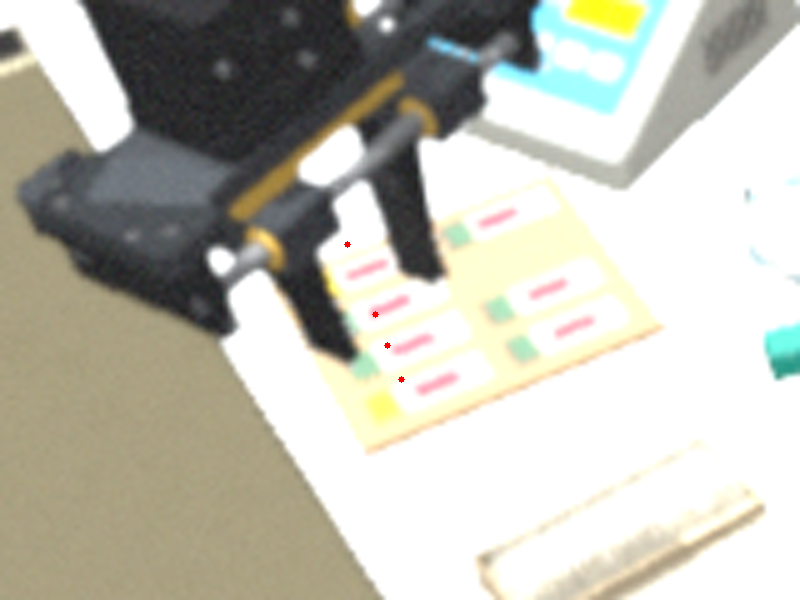

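```bash
python3 - <<'E'
from h import *
from rig import cams,status
from scipy.spatial.transform import Rotation as Ro
s=status.sense();T=s["position"];R=Ro.from_euler("xyz",s["eef_rot"],degrees=True).as_matrix()
c={n:cams.capture(n) for n in ("side","wrist","top")}
pickle.dump((s,c),open("c_g.pkl","wb"))
w=c["wrist"]; print("cam in tool",R.T@(-w["R"].T@w["t"]-T)); print(w["R"]@R); print(w["mtx"])
im=cv2.convertScaleAbs(w["img"][180:310,220:420,::-1],alpha=2.5,beta=30)
cr=cv2.resize(im,None,fx=4,fy=4,interpolation=cv2.INTER_CUBIC)
for z,col in ((0,(0,0,255)),(.035,(0,255,0))):
  for y in (-.021,0,.021):
    for x in (-.0095,.0095):
      u=(proj(w,T+R@[x,y,-z])-[220,180])*4; cv2.circle(cr,tuple(int(v) for v in u),3,col,-1)
cv2.imwrite("pics/wg.png",cr)
E
```

```text
cam in tool [ 0.07175648 -0.00200485 -0.19669281]
[[ 1.05225642e-02  9.99944579e-01 -3.39108455e-04]
 [-9.65219038e-01  1.00685457e-02 -2.61248605e-01]
 [-2.61230712e-01  3.07631915e-03  9.65271491e-01]]
[[288.01320138   0.         319.34023237]
 [  0.         288.01320138 195.28007677]
 [  0.           0.           1.        ]]
```

View pics/wg.png

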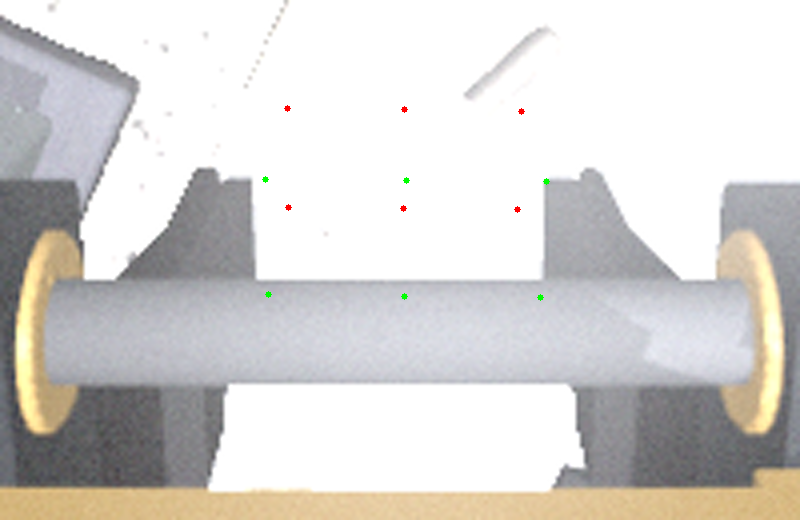

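{"name": "arm_command", "arguments": {
  "steps": [
    [0.296,-0.3,-0.1,0,0,0.769,1],
    [0.296,-0.3,-0.1,0,0,0.769,1],
    [0.296,-0.3,-0.1,0,0,0.769,1],
    [0.296,-0.3,-0.1,0,0,0.769,1],
    [0.296,-0.3,-0.1,0,0,0.769,1],
    [0.296,-0.3,-0.1,0,0,0.769,1],
    [0.296,-0.3,-0.1,0,0,0.769,1],
    [0.296,-0.3,-0.1,0,0,0.769,1],
    [0.296,-0.3,-0.24,0,0,0.769,1],
    [0.296,-0.3,-0.34,0,0,0.769,1]
  ]
}}

```text
time_s: 7.0
position: [0.4478, 0.3869, 0.1154]
eef_rot: [179.8, 0.4, -174.9]
contact_force: [-0.0, -0.1, -0.9]
opening: 0.006
```

{"name": "arm_command", "arguments": {
  "steps": [
    [0,0,-0.03,0,0,0,1],
    [0,0,-0.045,0,0,0,1],
    [0,0,-0.055,0,0,0,1],
    [0,0,-0.065,0,0,0,1],
    [0,0,-0.075,0,0,0,1],
    [0,0,-0.08,0,0,0,1],
    [0,0,-0.085,0,0,0,1],
    [0,0,-0.085,0,0,0,1]
  ]
}}

```text
time_s: 7.8
position: [0.4455, 0.3861, 0.072]
eef_rot: [180.0, 0.0, -175.0]
contact_force: [-0.4, -0.1, 0.8]
opening: 0.004
```

{"name": "arm_command", "arguments": {
  "steps": [
    [0,0,-0.012,0,0,0,1],
    [0,0,-0.022,0,0,0,1],
    [0,0,-0.032,0,0,0,1],
    [0,0,-0.042,0,0,0,1],
    [0,0,-0.05,0,0,0,1],
    [0,0,-0.056,0,0,0,1],
    [0,0,-0.056,0,0,0,1]
  ]
}}

```text
time_s: 8.5
position: [0.4473, 0.3865, 0.0442]
eef_rot: [180.0, 0.2, -175.0]
contact_force: [0.1, 0.4, 2.2]
opening: 0.008
```

{"name": "arm_command", "arguments": {
  "steps": [
    [0,0,-0.003,0,0,0,1],
    [0,0,-0.006,0,0,0,1],
    [0,0,-0.006,0,0,0,1]
  ]
}}

```text
time_s: 8.8
position: [0.4475, 0.3866, 0.0435]
eef_rot: [179.9, 0.3, -175.0]
contact_force: [-0.5, -1.3, 15.2]
opening: 0.001
```

{"name": "arm_command", "arguments": {
  "steps": [
    [0,0,-0.002,0,0,0,1],
    [0,0,-0.002,0,0,0,1]
  ]
}}

```text
time_s: 9.0
position: [0.4476, 0.3867, 0.0433]
eef_rot: [179.9, 0.3, -175.0]
contact_force: [-2.0, -2.7, 21.4]
opening: 0.007
```

{"name": "arm_command", "arguments": {
  "steps": [
    [0,0,0.03,0,0,0,1],
    [0,0,0.1,0,0,0,1],
    [0,0,0.2,0,0,0,1],
    [0,0,0.3,0,0,0,1],
    [0,0.06,0.3,0,0,0,0.3],
    [-0.1,0.16,0.3,0,0,0,0.3],
    [-0.18,0.26,0.3,0,0,0,0.3],
    [-0.26,0.3,0.3,0,0,0,0.3],
    [-0.26,0.3,0.3,0,0,0,0.3]
  ]
}}

```text
time_s: 9.9
position: [0.3117, 0.5374, 0.1889]
eef_rot: [-180.0, -0.2, -174.9]
contact_force: [-0.1, -0.7, -0.3]
opening: 0.372
```

```bash
python3 look.py d
```

```text
time_s 10.0
position [0.3112 0.5376 0.1889]
eef_rot [-1.799558e+02 -1.584000e-01 -1.747119e+02]
contact_force [-0.5442 -1.0461 -0.0706]
opening 0.4705
```

View pics/side_d.png

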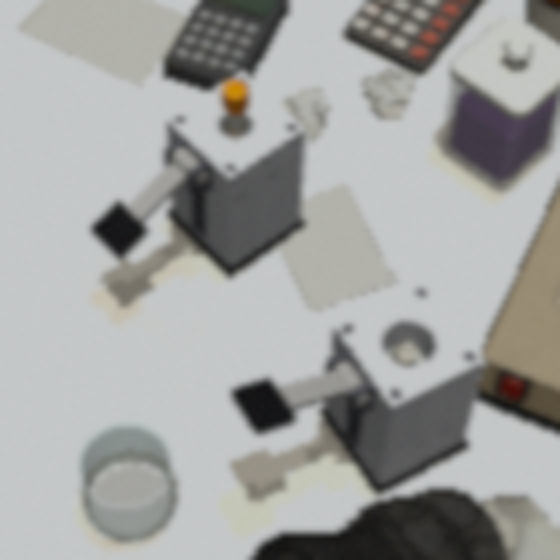

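View pics/top_d.png

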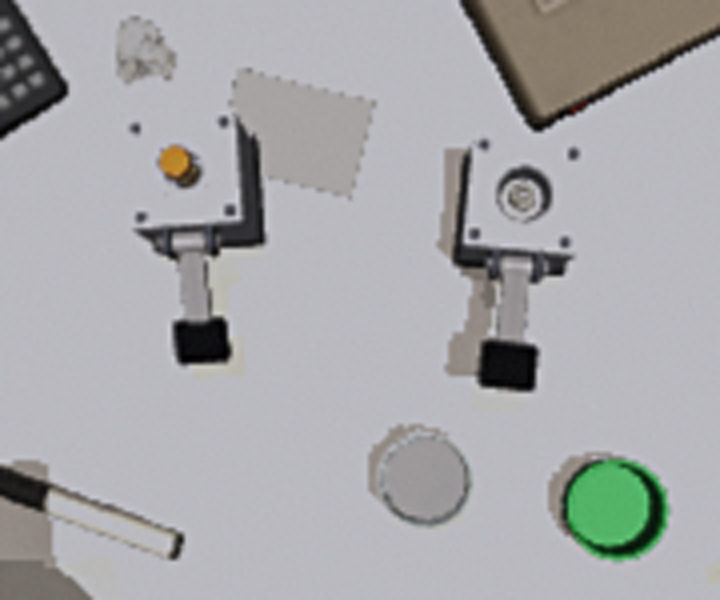

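```bash
python3 - <<'E'
from h import *
d=pickle.load(open("c_d.pkl","rb"))
print(tri(d["top"],tp(175,161),d["side"],sp(236,88)))
print(atz(d["top"],tp(175,161),.132),atz(d["side"],sp(236,88),.132),atz(d["side"],sp(236,96),.124))
print(tri(d["top"],tp(202,341),d["side"],sp(119,230)))
for z in (0.025,.05):print(atz(d["top"],tp(424,479),z),atz(d["side"],sp(129,487) if z<.04 else sp(127,462),z))
E
```

```text
(array([0.5387, 0.3913, 0.1359]), np.float64(0.0014))
[0.53867153 0.39228961 0.132     ] [0.5413276  0.39382076 0.132     ] [0.54177441 0.39450591 0.124     ]
(array([0.4486, 0.3857, 0.0736]), np.float64(0.0008))
[0.37058905 0.26392607 0.025     ] [0.37066932 0.26108698 0.025     ]
[0.37168148 0.26401223 0.05      ] [0.37266091 0.26328945 0.05      ]
```

{"name": "arm_command", "arguments": {
  "steps": [
    [0.458,-0.29,0,0,0,0,0.3],
    [0.458,-0.29,0,0,0,0,0.3],
    [0.458,-0.29,0,0,0,0,0.3],
    [0.458,-0.29,0,0,0,0,0.3],
    [0.458,-0.29,0,0,0,0,0.3],
    [0.458,-0.29,0,0,0,0,0.3],
    [0.458,-0.29,0,0,0,0,0.3],
    [0.458,-0.29,-0.06,0,0,0,0.3],
    [0.458,-0.29,-0.06,0,0,0,0.3]
  ]
}}

```text
time_s: 10.9
position: [0.5404, 0.3897, 0.1559]
eef_rot: [-179.8, -0.6, -175.0]
contact_force: [-1.4, -0.2, -0.2]
opening: 0.701
```

```bash
python3 look.py e; python3 - <<'E'
from h import *
from rig import cams,status
c=cams.capture("wrist")
cv2.imwrite("pics/w_e.png",cv2.convertScaleAbs(cv2.resize(c["img"][150:330,200:440,::-1],None,fx=3.3,fy=3.3,interpolation=cv2.INTER_CUBIC),alpha=1.5,beta=20))
E
```

```text
time_s 11.0
position [0.5426 0.3913 0.1592]
eef_rot [-179.9501   -0.1844 -174.9439]
contact_force [1.1299 0.3201 0.2755]
opening 0.704
```

View pics/w_e.png

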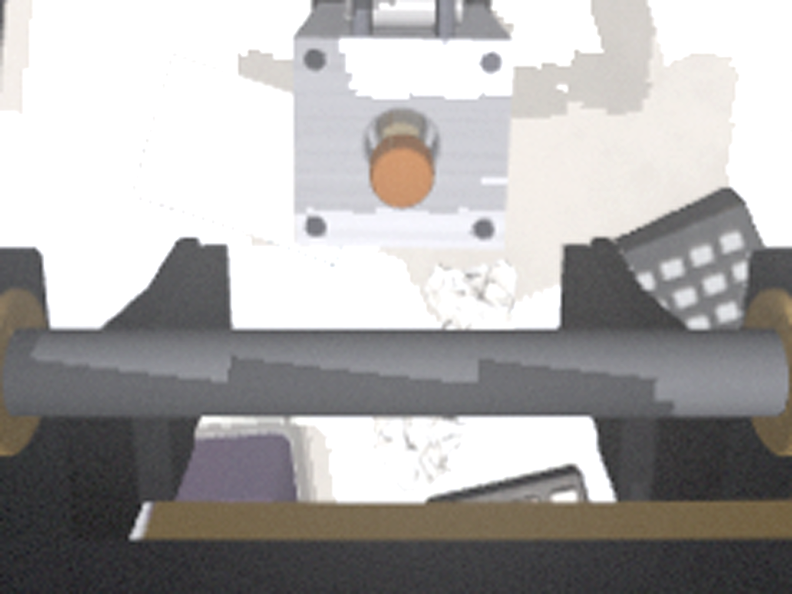

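View pics/side_e.png

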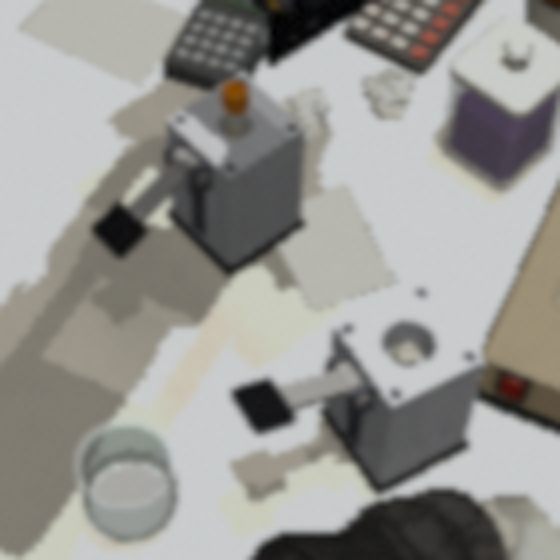

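```bash
python3 - <<'E'
from h import *
from rig import cams,status
c=cams.capture("wrist")
print(atz(c,(200+401/3.3,150+173/3.3),.132),status.sense()["position"],status.sense()["time_s"])
E
```

```text
[0.53786757 0.39311333 0.132     ] [0.54414741 0.39200816 0.16091891] 11.1
```

{"name": "arm_command", "arguments": {
  "steps": [
    [-0.01,0,-0.04,0,0,0,0.3],
    [-0.01,0,-0.08,0,0,0,0.3],
    [-0.01,0,-0.11,0,0,0,0.3],
    [-0.01,0,-0.14,0,0,0,0.3],
    [-0.01,0,-0.15,0,0,0,0.3],
    [-0.01,0,-0.15,0,0,0,0.3],
    [-0.01,0,-0.15,0,0,0,0.3]
  ]
}}

```text
time_s: 11.8
position: [0.5401, 0.3913, 0.0855]
eef_rot: [180.0, 0.1, -175.0]
contact_force: [-0.1, 0.4, -0.2]
opening: 0.698
```

```bash
python3 look.py f
```

```text
time_s 11.9
position [0.5403 0.3913 0.0859]
eef_rot [ 1.799627e+02  9.980000e-02 -1.750206e+02]
contact_force [-0.5785  0.4576  0.7132]
opening 0.7007
```

View pics/side_f.png

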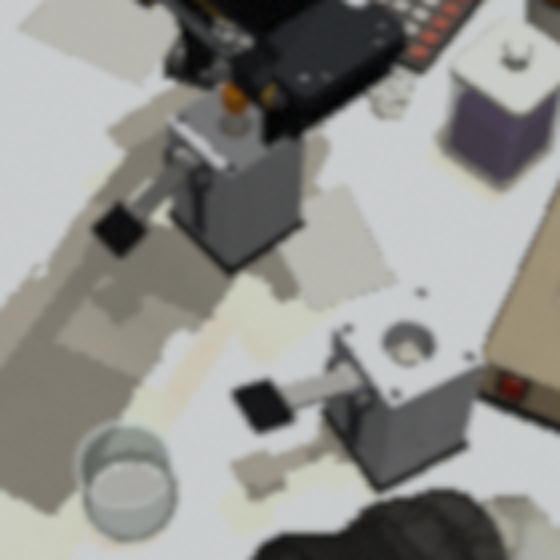

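{"name": "arm_command", "arguments": {
  "steps": [
    [-0.002,0.001,-0.014,0,0,0,0.3],
    [-0.002,0.001,-0.028,0,0,0,0.3],
    [-0.002,0.001,-0.028,0,0,0,0.3]
  ]
}}

```text
time_s: 12.2
position: [0.5374, 0.391, 0.0696]
eef_rot: [-179.9, -0.1, -175.0]
contact_force: [-0.1, -0.2, -0.6]
opening: 0.702
```

{"name": "arm_command", "arguments": {
  "steps": [
    [0,0,0,0,0,0,0.6],
    [0,0,0,0,0,0,0.7],
    [0,0,0,0,0,0,0.8],
    [0,0,0,0,0,0,0.9],
    [0,0,0,0,0,0,1],
    [0,0,0,0,0,0,1],
    [0,0,0,0,0,0,1]
  ],
  "force": 12
}}

```text
time_s: 12.9
position: [0.5386, 0.3916, 0.071]
eef_rot: [180.0, 0.0, -175.0]
contact_force: [-0.5, -0.3, -0.5]
opening: 0.181
```

{"name": "arm_command", "arguments": {
  "steps": [
    [0,0,0.02,0,0,0,1],
    [0,0,0.04,0,0,0,1],
    [0,0,0.07,0,0,0,1],
    [0,0,0.1,0,0,0,1],
    [0,0,0.14,0,0,0,1],
    [0,0,0.18,0,0,0,1],
    [0,0,0.21,0,0,0,1],
    [0,0,0.23,0,0,0,1],
    [0,0,0.24,0,0,0,1],
    [0,0,0.24,0,0,0,1]
  ]
}}

```text
time_s: 13.9
position: [0.5389, 0.3917, 0.192]
eef_rot: [180.0, 0.1, -175.0]
contact_force: [1.2, 0.4, -0.7]
opening: 0.183
```

```bash
python3 look.py g; python3 - <<'E'
from h import *
from rig import cams,status
c=cams.capture("wrist")
cv2.imwrite("pics/w_g.png",cv2.convertScaleAbs(cv2.resize(c["img"][150:330,200:440,::-1],None,fx=3.3,fy=3.3,interpolation=cv2.INTER_CUBIC),alpha=1.5,beta=20))
E
```

```text
time_s 14.0
position [0.5381 0.3913 0.1904]
eef_rot [-1.799736e+02 -6.490000e-02 -1.750151e+02]
contact_force [-0.6749 -0.6805  0.1568]
opening 0.1774
```

View pics/w_g.png

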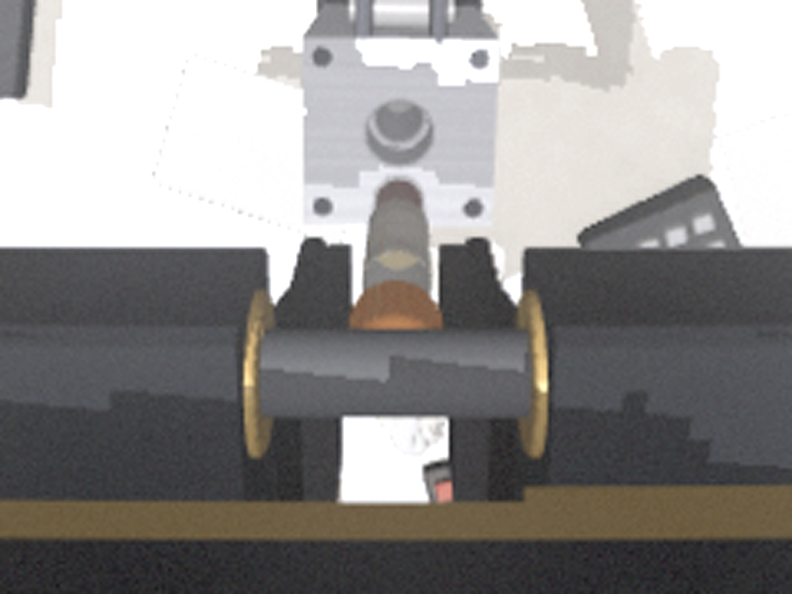

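View pics/side_g.png

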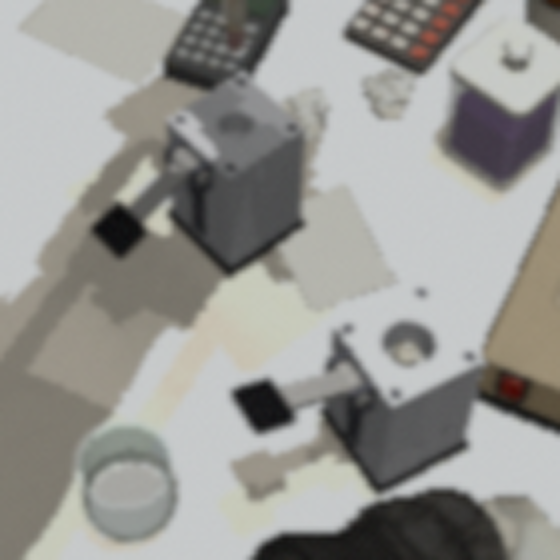

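{"name": "arm_command", "arguments": {
  "steps": [
    [-0.04,-0.03,0,0,0,0,1],
    [-0.09,-0.07,0,0,0,0,1],
    [-0.15,-0.115,0,0,0,0,1],
    [-0.21,-0.16,0,0,0,0,1],
    [-0.26,-0.2,0,0,0,0,1],
    [-0.3,-0.23,0,0,0,0,1],
    [-0.32,-0.245,-0.04,0,0,0,1],
    [-0.334,-0.255,-0.08,0,0,0,1],
    [-0.334,-0.255,-0.11,0,0,0,1],
    [-0.334,-0.255,-0.11,0,0,0,1]
  ]
}}

```text
time_s: 15.05
position: [0.3694, 0.2631, 0.134]
eef_rot: [-179.9, -0.3, -175.0]
contact_force: [-0.3, 0.2, 0.6]
opening: 0.179
```

```bash
python3 look.py i; python3 - <<'E'
from h import *
from rig import cams,status
c=cams.capture("wrist"); pickle.dump(c,open("w_i.pkl","wb"))
cv2.imwrite("pics/w_i.png",cv2.convertScaleAbs(cv2.resize(c["img"][150:330,200:440,::-1],None,fx=3.3,fy=3.3,interpolation=cv2.INTER_CUBIC),alpha=1.5,beta=0))
E
```

```text
time_s 15.15
position [0.3716 0.264  0.1357]
eef_rot [-1.799853e+02 -5.170000e-02 -1.750162e+02]
contact_force [-0.1079  0.2071  0.1204]
opening 0.1787
```

View pics/w_i.png

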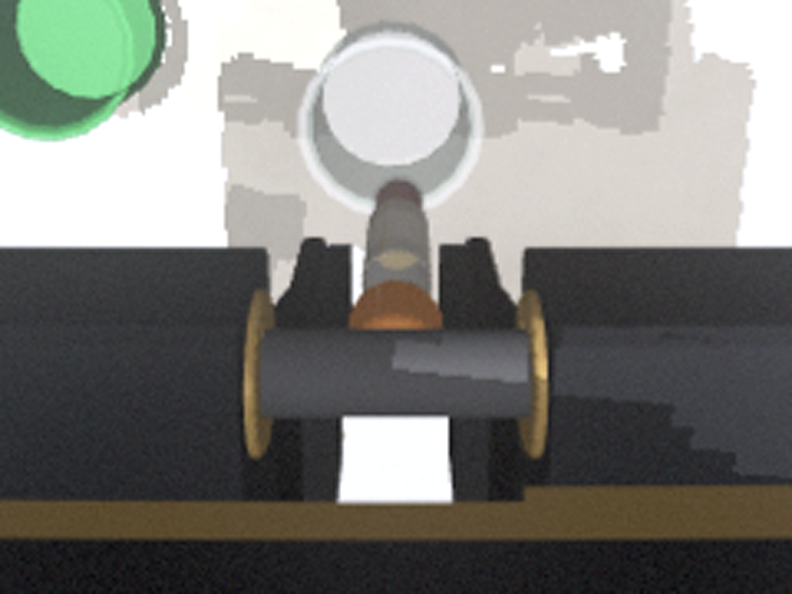

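View pics/side_i.png

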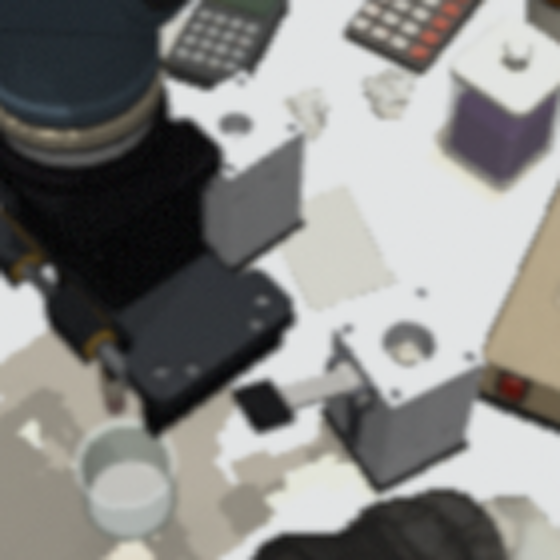

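```bash
python3 - <<'E'
from h import *
c=pickle.load(open("w_i.pkl","rb"))
f=lambda x,y:(200+x/3.3,150+y/3.3)
print("rim",atz(c,f(391,118),.05),"floor",atz(c,f(391,98),.005),"tubebot",atz(c,f(400,192),.107),atz(c,f(400,192),.115))
E
```

```text
rim [0.36565033 0.26263707 0.05      ] floor [0.36898069 0.26276964 0.005     ] tubebot [0.37094678 0.26553753 0.107     ] [0.36841446 0.26526669 0.115     ]
```

{"name": "arm_command", "arguments": {
  "steps": [
    [-0.004,-0.004,-0.03,0,0,0,1],
    [-0.004,-0.004,-0.06,0,0,0,1],
    [-0.004,-0.004,-0.09,0,0,0,1],
    [-0.004,-0.004,-0.12,0,0,0,1],
    [-0.004,-0.004,-0.145,0,0,0,1],
    [-0.004,-0.004,-0.165,0,0,0,1],
    [-0.004,-0.004,-0.178,0,0,0,1],
    [-0.004,-0.004,-0.183,0,0,0,1],
    [-0.004,-0.004,-0.183,0,0,0,1]
  ]
}}

```text
time_s: 16.1
position: [0.3697, 0.2621, 0.0445]
eef_rot: [180.0, 0.0, -175.0]
contact_force: [-0.3, 0.6, 0.1]
opening: 0.177
```

```bash
python3 look.py j; python3 - <<'E'
from h import *
from rig import cams,status
c=cams.capture("wrist"); pickle.dump(c,open("w_j.pkl","wb"))
cv2.imwrite("pics/w_j.png",cv2.convertScaleAbs(cv2.resize(c["img"][150:330,200:440,::-1],None,fx=3.3,fy=3.3,interpolation=cv2.INTER_CUBIC),alpha=1.5,beta=0))
E
```

```text
time_s 16.2
position [0.3699 0.2622 0.0448]
eef_rot [ 1.799863e+02  4.760000e-02 -1.750134e+02]
contact_force [ 0.8437  0.2489 -0.2225]
opening 0.1799
```

View pics/w_j.png

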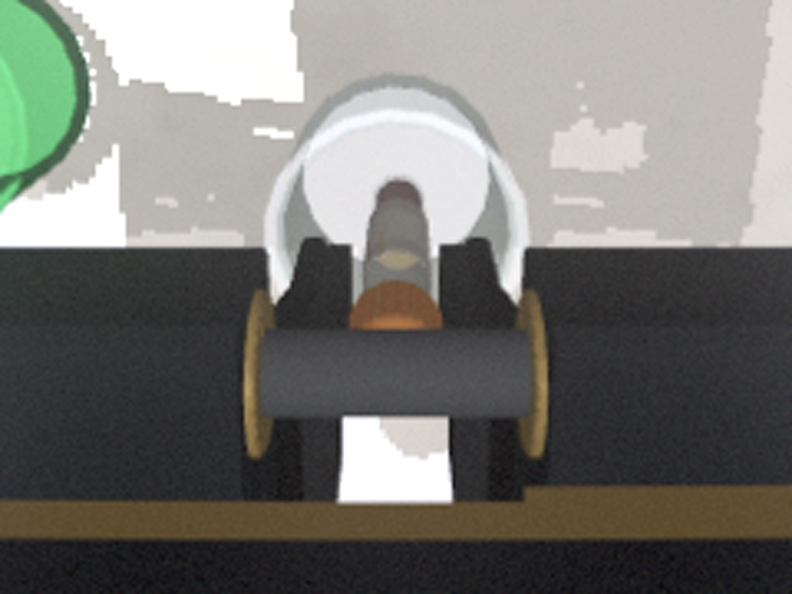

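View pics/side_j.png

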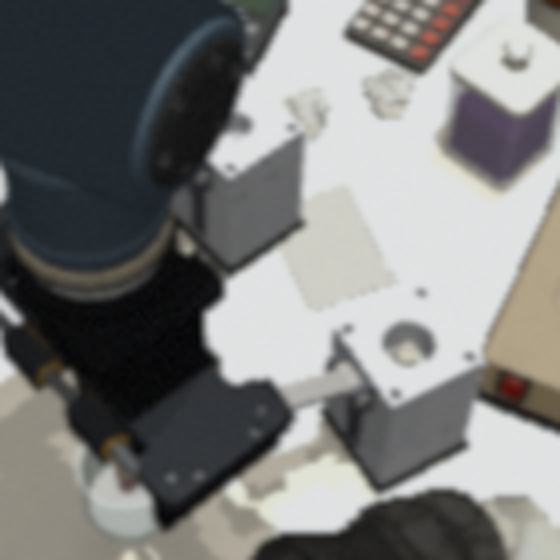

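{"name": "arm_command", "arguments": {
  "steps": [
    [0,0,-0.004,0,0,0,1],
    [0,0,-0.008,0,0,0,1],
    [0,0,-0.012,0,0,0,1],
    [0,0,-0.014,0,0,0,1],
    [0,0,-0.014,0,0,0,1]
  ]
}}

```text
time_s: 16.75
position: [0.3694, 0.262, 0.0372]
eef_rot: [-180.0, -0.0, -175.0]
contact_force: [0.4, 0.5, 0.2]
opening: 0.183
```

{"name": "arm_command", "arguments": {
  "steps": [
    [0,0,-0.002,0,0,0,1],
    [0,0,-0.003,0,0,0,1],
    [0,0,-0.003,0,0,0,0.8],
    [0,0,-0.003,0,0,0,0.75],
    [0,0,-0.003,0,0,0,0.7],
    [0,0,-0.003,0,0,0,0.6],
    [0,0,-0.003,0,0,0,0.5],
    [0,0,-0.003,0,0,0,0.35],
    [0,0,-0.003,0,0,0,0.2],
    [0,0,-0.003,0,0,0,0.2]
  ]
}}

```text
time_s: 17.75
position: [0.3696, 0.262, 0.0359]
eef_rot: [-180.0, -0.0, -175.0]
contact_force: [-0.3, 0.1, -0.1]
opening: 0.668
```

```bash
python3 look.py k; python3 - <<'E'
from h import *
from rig import cams,status
c=cams.capture("wrist")
cv2.imwrite("pics/w_k.png",cv2.convertScaleAbs(cv2.resize(c["img"][150:330,200:440,::-1],None,fx=3.3,fy=3.3,interpolation=cv2.INTER_CUBIC),alpha=1.5,beta=0))
E
```

```text
time_s 17.85
position [0.3695 0.262  0.0359]
eef_rot [-1.799977e+02 -4.100000e-03 -1.750166e+02]
contact_force [ 0.037  -0.42   -0.1253]
opening 0.749
```

View pics/w_k.png

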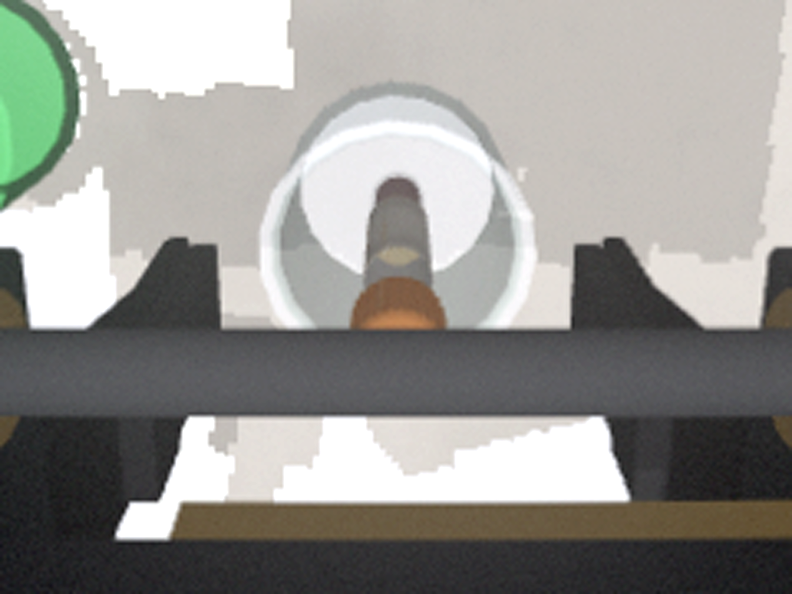

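{"name": "arm_command", "arguments": {
  "steps": [
    [0,0,0.03,0,0,0,0.2],
    [0,0,0.08,0,0,0,0.2],
    [0,0,0.16,0,0,0,0.2],
    [0,0,0.26,0,0,0,0.2],
    [0,0,0.34,0,0,0,0.2],
    [-0.05,0.1,0.34,0,0,0,0.2],
    [-0.1,0.2,0.34,0,0,0,0.2],
    [-0.15,0.3,0.34,0,0,0,0.2],
    [-0.15,0.4,0.34,0,0,0,0.2],
    [-0.15,0.5,0.34,0,0,0,0.2]
  ]
}}

```text
time_s: 18.9
position: [0.2932, 0.4972, 0.2061]
eef_rot: [-180.0, -0.0, -174.9]
contact_force: [1.5, 0.3, 0.6]
opening: 0.796
```

{"name": "arm_command", "arguments": {
  "steps": [
    [0,0,0,0,0,0,0.2],
    [0,0,0,0,0,0,0.2],
    [0,0,0,0,0,0,0.2],
    [0,0,0,0,0,0,0.2],
    [0,0,0,0,0,0,0.2]
  ]
}}

```text
time_s: 19.4
position: [0.2954, 0.4945, 0.2061]
eef_rot: [-180.0, -0.0, -175.1]
contact_force: [0.3, 0.5, 0.2]
opening: 0.802
```

```bash
python3 look.py l
```

```text
time_s 19.5
position [0.2954 0.495  0.2062]
eef_rot [ 1.799962e+02  4.600000e-03 -1.750950e+02]
contact_force [ 0.4445 -0.4275  0.7928]
opening 0.8019
```

View pics/side_l.png

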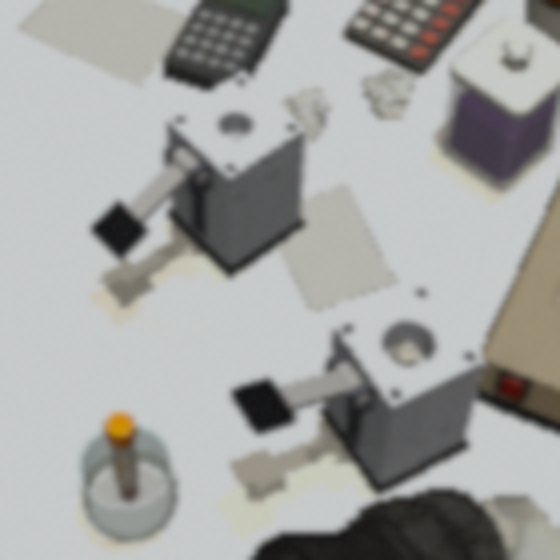

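View pics/top_l.png

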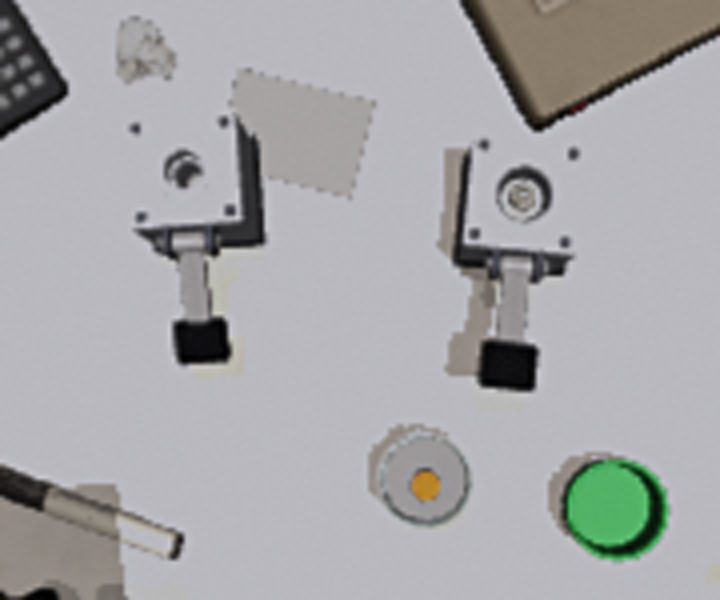

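The tube stands upright in the clear beaker: cap at side (120,428) and top (425,485). The beaker, the bottle and the lowered lever are where they should be.

```bash
python3 -c "
from rig import arm
print(arm.hand_in())"
```

```text
the job is handed in; nothing more can be done
None
```

The tube is standing upright in the clear beaker, cap up, and I handed the job in at about 19.5 s of the 53 s. I pressed the tube block's lever to its stop, pulled the tube straight up by its cap, lowered it into the beaker and let go.

- **Final pictures:** the side and top views show the tube in the beaker and the beaker at its original spot. The bottle is still in its well and its lever is up. The tube block's well is empty and the gripper is well clear.
- **Forces:** the highest reading I saw was about 21 N, fingertips on the lever at its stop. I only read forces at the end of each move, so I cannot rule out a short peak in between.
- **What disagreed with the description:** the real fingertips sit about 34 mm behind the reported TCP, as the side and wrist pictures and the pad contact all showed.
    - Because of that, my first press stopped with the lever only part-way down. I measured the offset and pressed again to the stop, where the pad measured about 74 mm high against the stated 75 mm.
    - I used the same offset for the grasp and the placing.
- **Position agreement:** the fixed and wrist cameras differed by up to about 6 mm on the beaker centre. I used a middle value, and the tube went in without touching the rim.

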